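# Dock a drive unit up the ramp of its test cradle

## Task

Line up the loose drive unit with the mouth of the test cradle and slide it, without lifting it off, up the ramp and over the raised lip until it lies flat in the bed and square against the sprung bumper of the end stop. Press it home there with about 10 newtons for a second so that it seats (never more than 20), then let go and draw back, leaving the other things on the bench alone.

Things in the scene. Friction and masses are not known exactly. Their poses are not given: they have to be found in the camera images.
- drive: Loose drive unit: dark box with finned flat top, 110 mm long (its x), 96 wide (y), 44 high, 0.45 to 0.85 kg; too wide to grasp, it is pushed. Origin: centre of its underside, z up. Its +x end goes in first; push on its -x end (small sockets). Starts on the bench before the mouth, up to 30 mm off the cradle's centre line and turned up to 0.25 rad. Slick: it slides at 1 to 4 N, up to 7 N on the ramp.
- cradle: Metal test cradle, fixed; the drive is pushed in along its +x. Origin at bench height on its centre line, z up. Flat bed, 8 mm high, from x = -78 to +184 mm. Two straight guide rails from x = -160 to +90 mm, 34 mm high, 6 mm thick, inner faces at y = +-50.5 mm. From x = -160 back to -209 mm the rails flare out to a mouth 155 mm wide, with the bench as its floor.
- ramp_foot (a point): Foot of the ramp on the cradle's centre line, at bench height, 160 mm before the cradle's origin (-x). From here the ramp rises 14 mm in 70 mm.
- lip (a point): Top of the raised lip on the centre line, 84 mm before the cradle's origin: 14 mm above the bench, 12 mm long (cradle x = -90 to -78 mm). Behind it the bed lies 6 mm lower.
- endstop: End stop: dark steel block, fixed on the bed 98 to 112 mm along from the cradle's origin; axes as the cradle's, origin at the centre of its underside. On two rods it carries, on the ramp side, a sprung bumper plate (70 x 30 mm) for the drive to bear on. The plate's face stands 26 to 56 mm from this origin towards the ramp (-x), differently set each time: feel for it. Spring 10 N per mm, damped, 6 mm travel.
- tape: Bystander: cardboard ring (roll core), 90 mm across, 22 mm high, beside the cradle; origin at its underside.
- screwdriver: Bystander: screwdriver, 180 mm long, black handle, lying beside the cradle on the other side.
- motor: Bystander: small steel motor, 42 mm across, 70 mm long, on the cradle's bed behind the end stop.
- cleaner: Bystander: small jar with white lid, 56 mm across, 80 mm high.
- wrench: Bystander: steel wrench, 160 mm long, on the bench.
- mug: Bystander: white mug, 76 mm across, 90 mm high.
- screwtray: Bystander: grey tray with divisions, 120 by 160 by 35 mm.

How it is judged:
By the outcome, as a careful person would: the job done as asked, in the order asked, and still so for the second after the job is handed in, with the robot touching nothing.
It also fails if it takes over 61 s, if anything falls off the work surface, if the arm or the gripper's body presses on something with over 40 N, if the wrist force passes 120 N, or if a joint passes its speed limit or range.

## Robot

A 6-joint arm with a two-finger parallel gripper is mounted at the origin on the work surface. World frame = base frame: x ahead of the robot, y to its left, z up, the work surface at z = 0. Lengths are in m, angles in degrees, forces in N, time in s.
With the tool pointing down it reaches from about 0.3 to 0.75 m from the base axis. Payload 8.5 kg.
Tool frame: the origin (TCP) lies on the centre line of the jaws, within the pads' length; the fingertips stand 11 mm ahead of it and the grasp point (between the pads) lies 8 mm behind it; x points along the fingers, y is the direction in which the jaws open and shut, and the axes are right-handed (so a half turn about x gives the same grasp; the last joint's range is limited). The gripper opens to 85 mm and grips with 20 to 120 N. Pads are 22 mm wide; open, the fingers measure 114 mm over their backs; the gripper's body (76 mm by 85 mm) begins 54 mm behind the grasp point. The pads swing forward as they close: fully open they stand 13 mm farther back than shut.
Start: joints at [-80.231, 21.807, 74.336, -0, 83.858, -12.336], TCP at [0.207, -0.51, 0.203] pointing down, gripper open.
Joint ranges: [-178.18, 178.18], [-50.72, 133.34], [12.68, 142.11], [-81.47, 261.47], [9.98, 163.14], [-165.26, 165.26]. Speed limits (degrees/s): [136.94, 136.94, 180, 180, 180, 180].

## Interface

Orientations are given as a 3x3 rotation matrix whose columns are the frame's x, y, z axes.
In Python, from rig import env gives the robot as it stands.
- The arm moves only by the tool carry_out, never from a script. Its argument "motion" is a list that holds one entry, the list of rows, each a list of 7 numbers: the shift along the tool's x, y, z in cm, then the turn, a rotation vector about the tool's x, y, z in rad, then the finger opening in cm, from 0 to 8.54. A call has 1 to 5 rows; each row is the pose to reach, as a shift and turn from the pose commanded when the call began, along the tool's axes at that moment; what a row does not reach only later rows make up. A row lasts 1/12 s, in which the tool goes at most 41.7 mm and 7.16 degrees, less where a joint would pass 70% of its speed; a pose out of reach is approached as far as the arm can. A call with a gripper value outside its range is refused whole. The fingers move at their own pace and stop on an object; "grip_force" is the grip in N (left out, the last holds). Time passes only in rows, so rows that repeat a pose let the fingers close. It gives the time, the measured TCP pose, the force and the opening at its end, in the units of the state.
- env.observe(): the state, without advancing time (a new reading comes with each control period).
- env.get_image(name): name is "side" or "top"; returns a dict with "image" (420x560x3 uint8, red, green, blue), "fov_y" (degrees; the focal length in pixels is half the picture's height over the tangent of half this angle, whatever the lens; pixels are square), "cx", "cy" (the principal point, pixels), "R" (3x3) and "t" (3): a world point X has camera coordinates R X + t. Camera axes: x right, y down, z forward; pixel columns grow to the right and rows downward; lengths in m; the calibration is good to about 2 mm. A picture is of the moment at which its call begins. There is no depth.
- env.close_job(): hands the job in, once; it reports no verdict.
The state is a dict: "time_s": time; "q": joint angles; "qvel": joint speeds; "joint_efforts": joint torques, N m; "position": TCP position; "tool_rot": TCP orientation; "ft_force": force on the tool from outside, world axes, zero at the start; "wrist_torque": the same for the moment, N m; "grip_width": finger opening in m.
Only numpy, scipy, OpenCV 4.12 (cv2) and the standard library are available. Lean on these libraries where they do the work, as an engineer would, in place of code of your own. Each camera call takes 0.05 s, during which the arm holds its last target. There are 200 camera calls.

## Working session

There is one attempt and no reset: what is moved stays moved. The work goes in short steps, Python scripts to look and compute and a tool call to move; the robot and the scene stay as the last step left them, time stands still between calls to the robot, and variables do not carry over. Pictures are saved under pics/ and viewed, on a budget of 10 in all, crops included, one or two more only if the job needs it, and the job is handed in when it is done.

Besides the shell and the picture viewer there is one more tool, called after ">>>" as name(argument=value, ...), one argument or row to a line, values as JSON. carry_out: Moves the arm, as the interface text tells. Its arguments: {"type":"object","properties":{"motion":{"type":"array","items":{"type":"array","items":{"type":"array","items":{"type":"number"}}}},"grip_force":{"type":"number"}},"required":["motion"]}

```bash
ls; mkdir -p pics; python3 - <<'E'
from rig import env
import cv2,numpy as np
s=env.observe();print({k:np.round(v,3).tolist() for k,v in s.items()})
for n in("side","top"):
    d=env.get_image(n);cv2.imwrite(f"pics/{n}0.png",d["image"][...,::-1]);print(n,d["fov_y"],d["cx"],d["cy"],np.round(d["R"],4).tolist(),d["t"])
E
```

```text
pics
{'time_s': 0.0, 'q': [-80.233, 21.842, 74.386, 0.003, 83.858, -12.338], 'qvel': [0.003, -0.025, -0.039, -0.02, 0.011, -0.044], 'joint_efforts': [0.0, -44.846, -23.128, -0.0, 0.005, 0.0], 'position': [0.207, -0.509, 0.202], 'tool_rot': [[-0.0, 0.376, -0.926], [0.001, -0.926, -0.376], [-1.0, -0.001, -0.0]], 'ft_force': [-0.356, 0.677, 0.565], 'wrist_torque': [-0.024, 0.013, -0.015], 'grip_width': 0.086}
side 45.41562343577139 278.38104165517524 212.5703057998368 [[-0.9731, -0.2305, 0.0015], [-0.1352, 0.5654, -0.8136], [0.1867, -0.7919, -0.5814]] [0.5649773  0.13907137 1.26126765]
top 53.17098990914641 275.692921639353 211.40506716850706 [[0.0263, -0.9996, -0.0083], [-0.9908, -0.0249, -0.1327], [0.1325, 0.0117, -0.9911]] [-0.0290768   0.58694355  1.07978499]
```

View pics/top0.png

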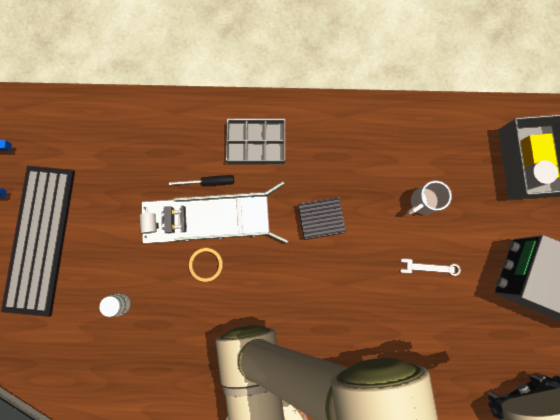

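View pics/side0.png

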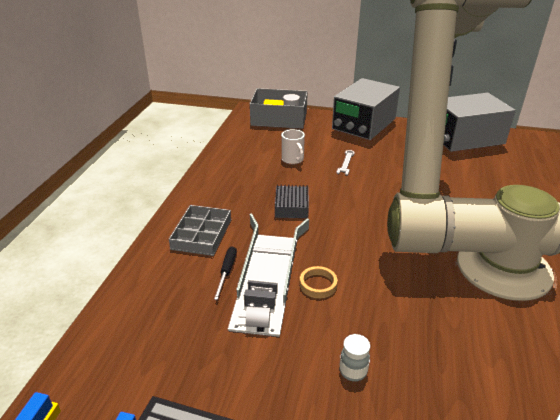

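The top view shows the drive at about (321,218), the cradle mouth at about (285,182)/(287,242) and its far end at about x=142, so cradle +x is roughly world +y. In the side view the drive is at (292,200), in front of the mouth.

```bash
cat >h.py <<'E'
from rig import env
import cv2,numpy as np
def grab(n):
    d=env.get_image(n);d["f"]=d["image"].shape[0]/2/np.tan(np.radians(d["fov_y"]/2));d["R"]=np.array(d["R"]);d["t"]=np.array(d["t"]);return d
def ray(d,p,z):
    p=np.atleast_2d(p).astype(float);v=np.c_[(p[:,0]-d["cx"])/d["f"],(p[:,1]-d["cy"])/d["f"],np.ones(len(p))]@d["R"]
    c=-d["R"].T@d["t"];return c+v*((z-c[2])/v[:,2])[:,None]
def proj(d,X):
    q=np.atleast_2d(X)@d["R"].T+d["t"];return q[:,:2]/q[:,2:]*d["f"]+[d["cx"],d["cy"]]
def big(m):
    c,_=cv2.findContours(m.astype(np.uint8),cv2.RETR_EXTERNAL,cv2.CHAIN_APPROX_NONE);return max(c,key=cv2.contourArea)
def rect(d,m,z):
    c=big(m);w=ray(d,c[:,0],z)[:,:2]
    (cx,cy),wh,a=cv2.minAreaRect((w*1000).astype(np.float32));return (cx,cy),wh,a,c
E
python3 - <<'E'
from h import *
d=grab("top");im=d["image"];hsv=cv2.cvtColor(im,cv2.COLOR_RGB2HSV)
m=np.zeros(im.shape[:2],bool);m[185:250,289:356]=1
g=(hsv[...,1]<90)&m
g=cv2.morphologyEx(g.astype(np.uint8),cv2.MORPH_CLOSE,np.ones((5,5)))
g=cv2.morphologyEx(g,cv2.MORPH_OPEN,np.ones((5,5)))
r=rect(d,g,.044);print("drive",r[:3]);
m2=np.zeros_like(m);m2[175:255,130:296]=1
w=(hsv[...,1]<60)&(hsv[...,2]>130)&m2
c=rect(d,w,.008);print("cradle",c[:3])
o=im.copy();cv2.drawContours(o,[r[3]],-1,(0,255,0),1);cv2.drawContours(o,[c[3]],-1,(255,0,0),1)
raw=np.hstack([im[165:260,125:365]])
o=np.vstack([im[165:260,125:365],o[165:260,125:365]])
cv2.imwrite("pics/c1.png",cv2.resize(o,None,fx=3.15,fy=3.15,interpolation=cv2.INTER_CUBIC)[...,::-1])
E
```

```text
drive ((572.7575073242188, -134.5791778564453), (94.87115478515625, 110.80535888671875), 10.995172500610352)
cradle ((573.6351318359375, 159.2071990966797), (166.178466796875, 398.3457946777344), 5.180302619934082)
```

View pics/c1.png

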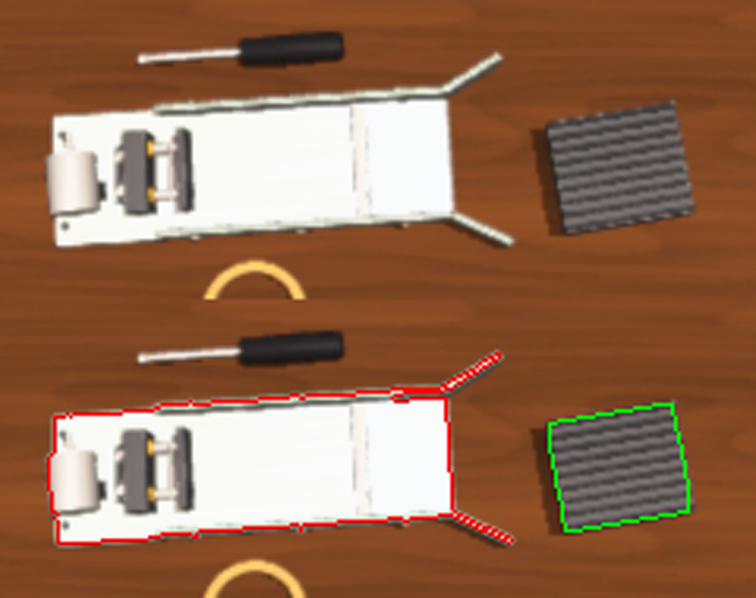

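```bash
python3 - <<'E'
from h import *
d=grab("top")
P=lambda l:np.array(l)/3.15+[125-.34,165-.34]
tips=ray(d,P([(499,56),(512,242)]),.034)[:,:2]
foot=ray(d,P([(448,98),(453,215)]),0)[:,:2]
far=ray(d,P([(53,116),(56,245)]),.008)[:,:2]
bump=ray(d,P([(190,130),(192,210)]),.045)[:,:2]
rail=ray(d,P([(158,107),(445,91)]),.034)[:,:2]
for n,a in zip(("tips","foot","far","bump","rail"),(tips,foot,far,bump,rail)):print(n,a.round(4).tolist(),"mid",a.mean(0).round(4),"len",np.linalg.norm(a[1]-a[0]).round(4))
A=tips.mean(0);B=far.mean(0);C=foot.mean(0)
for p,q in((A,B),(C,B),(A,C),rail[::-1]):
  v=q-p;print("heading",np.degrees(np.arctan2(v[1],v[0])).round(2),"len",np.linalg.norm(v).round(4))
# line-fit axis
a=np.radians(94.0)
for nm,a in(("fit",np.arctan2(*(B-A)[::-1])),):
  u=np.array([np.cos(a),np.sin(a)]);n=np.array([-u[1],u[0]]);o=np.mean([A+.209*u,B-.184*u,C+.16*u],0)
  print("origin",o.round(4),"bump s",((bump-o)@u).round(4));D=np.array([.5728,-.1346]);print("drive s,n",((D-o)@u).round(4),((D-o)@n).round(4),"turn",101-np.degrees(a))
  for X in(A,B,C):print(((X-o)@u).round(4),((X-o)@n).round(4))
E
```

```text
tips [[0.6676, -0.0318], [0.5085, -0.0465]] mid [ 0.5881 -0.0392] len 0.1598
foot [[0.6358, 0.0121], [0.5327, 0.0047]] mid [0.5843 0.0084] len 0.1034
far [[0.6099, 0.357], [0.4974, 0.3466]] mid [0.5536 0.3518] len 0.113
bump [[0.5953, 0.2277], [0.5277, 0.2223]] mid [0.5615 0.225 ] len 0.0679
rail [[0.6161, 0.2587], [0.636, 0.0136]] mid [0.626  0.1362] len 0.2459
heading 95.03 len 0.3925
heading 95.1 len 0.3448
heading 94.52 len 0.0477
heading 94.66 len 0.2459
origin [0.5699 0.1684] bump s [0.0568 0.0573]
drive s,n -0.3021 0.0237 turn 5.969765803616255
-0.2084 0.0001
0.1841 0.0001
-0.1607 -0.0003
```

```bash
cat >>h.py <<'E'
from scipy.spatial.transform import Rotation as Ro
O=np.array([.5699,.1684]);H=95.0
u=np.array([np.cos(np.radians(H)),np.sin(np.radians(H))]);nn=np.array([-u[1],u[0]])
def world(s,n):return O+u*s+nn*n
def go(xy,z,yaw,tilt=0):
    """tilt>0: tips lead towards -tool z"""
    s=env.observe();c,k=np.cos(np.radians(yaw)),np.sin(np.radians(yaw))
    T=np.array([[0,c,k],[0,k,-c],[-1,0,0.]])@Ro.from_euler('y',tilt,degrees=True).as_matrix()
    R=np.array(s["tool_rot"]);dp=np.array([*xy,z])-s["position"]
    print("t",round(s["time_s"],2),"pos",np.round(s["position"],4),"F",np.round(s["ft_force"],1),"w",round(s["grip_width"],4),"q",np.round(s["q"],0))
    print("cm",(100*R.T@dp).round(2),"rv",Ro.from_matrix(R.T@T).as_rotvec().round(3))
E
python3 -c "
from h import *
go((.495,-.150),.2,-79)"
```

```text
t 0.2 pos [ 0.2069 -0.5094  0.2024] F [-0.6  0.2 -0.4] w 0.0854 q [-80.  22.  74.  -0.  84. -12.]
cm [  0.26 -22.46 -40.22] rv [ 0.194 -0.     0.001]
```

>>> carry_out(
  motion=[
    [[0,-2,-3.6,0,0,0,6],[0,-4,-7.2,0,0,0,6],[0,-6,-10.8,0,0,0,6],[0,-8,-14.3,0,0,0,6],[0,-10,-17.9,0,0,0,6]],
  ],
)

```text
time_s: 0.62
position: [0.3359, -0.3479, 0.2026]
tool_rot: [[-0.0, 0.376, -0.927], [0.0, -0.927, -0.376], [-1.0, -0.0, 0.0]]
ft_force: [1.2, -0.5, -0.3]
grip_width: 0.0598
```

>>> carry_out(
  motion=[
    [[0,-2,-3.6,0,0,0,6],[0,-4,-7.2,0,0,0,6],[0,-6,-10.8,0,0,0,6],[0,-8,-14.3,0,0,0,6],[0,-10,-17.9,0,0,0,6]],
  ],
)

```text
time_s: 1.03
position: [0.4642, -0.1877, 0.2028]
tool_rot: [[0.0, 0.376, -0.927], [-0.0, -0.927, -0.376], [-1.0, 0.0, -0.0]]
ft_force: [0.4, -1.3, -0.7]
grip_width: 0.0601
```

```bash
python3 -c "
from h import *
go((.495,-.150),.03,-79)"
```

```text
t 1.03 pos [ 0.4642 -0.1877  0.2028] F [ 0.4 -1.3 -0.7] w 0.0601 q [-36.  17.  82.  -0.  81.  32.]
cm [17.28 -2.33 -4.27] rv [ 0.194 -0.    -0.   ]
```

>>> carry_out(
  motion=[
    [[4,-1.2,-2,0.1,0,0,6],[8,-2.2,-3.8,0.194,0,0,6],[12,-2.2,-3.8,0.194,0,0,6],[15,-2.2,-3.8,0.194,0,0,6],[15,-2.2,-3.8,0.194,0,0,6]],
  ],
)

```text
time_s: 1.45
position: [0.4872, -0.1526, 0.0471]
tool_rot: [[-0.01, 0.191, -0.981], [0.006, -0.981, -0.191], [-1.0, -0.008, 0.009]]
ft_force: [-0.9, 0.3, -0.0]
grip_width: 0.0598
```

```bash
python3 - <<'E'
from h import *
go((.495,-.150),.03,-79)
a=grab("top")["image"][160:280,250:400];b=grab("side")["image"][150:270,230:380]
cv2.imwrite("pics/p4.png",cv2.resize(np.hstack([a,b]),None,fx=2.6,fy=2.6,interpolation=cv2.INTER_CUBIC)[...,::-1])
E
```

```text
t 1.45 pos [ 0.4872 -0.1526  0.0471] F [-0.9  0.3 -0. ] w 0.0598 q [-31.  28.  93.  -0.  59.  48.]
cm [ 1.71 -0.09 -0.83] rv [0.001 0.009 0.008]
```

View pics/p4.png

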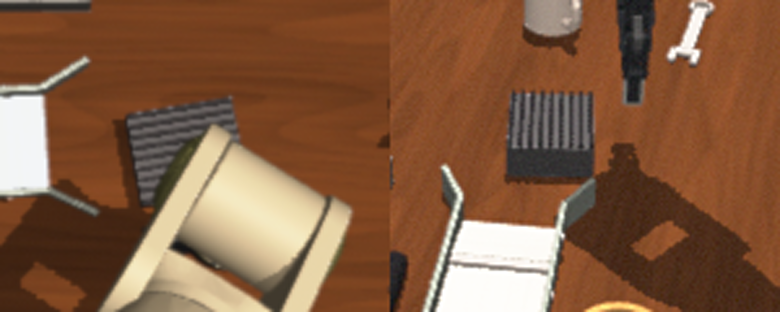

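>>> carry_out(
  motion=[
    [[1.0,-0.1,-0.8,0,0,0,6],[1.5,-0.1,-1.2,0,0,0,6],[1.5,-0.1,-1.6,0,0,0,6],[1.5,-0.1,-2.0,0,0,0,6],[1.5,-0.1,-2.3,0,0,0,6]],
  ],
)

```text
time_s: 1.97
position: [0.5136, -0.1496, 0.0385]
tool_rot: [[0.001, 0.191, -0.982], [-0.001, -0.982, -0.191], [-1.0, 0.001, -0.001]]
ft_force: [-0.5, -0.0, -0.5]
grip_width: 0.0603
```

```bash
python3 - <<'E'
from h import *
go(world(-.302,.059),.03,-85)
E
```

```text
t 1.97 pos [ 0.5136 -0.1496  0.0385] F [-0.5 -0.  -0.5] w 0.0603 q [-29.  31.  90.   0.  59.  50.]
cm [ 0.85 -0.73 -2.57] rv [ 0.105 -0.001 -0.001]
```

>>> carry_out(
  motion=[
    [[0.5,-0.1,-0.4,0,0,0,6],[0.5,-0.1,-0.7,0,0,0,6],[0.5,-0.1,-1.0,0,0,0,6],[0.5,-0.1,-1.3,0,0,0,6],[0.5,-0.1,-1.5,0,0,0,6]],
  ],
)

```text
time_s: 2.38
position: [0.5276, -0.1456, 0.0328]
tool_rot: [[0.0, 0.191, -0.982], [-0.0, -0.982, -0.191], [-1.0, 0.0, -0.0]]
ft_force: [-0.3, -0.1, 0.3]
grip_width: 0.0601
```

>>> carry_out(
  motion=[
    [[0,-0.1,-0.25,0.02,0,0,6],[0,-0.2,-0.5,0.04,0,0,6],[0,-0.3,-0.7,0.06,0,0,6],[0,-0.5,-0.9,0.08,0,0,6],[0,-0.6,-1.1,0.105,0,0,6]],
  ],
)

```text
time_s: 2.8
position: [0.537, -0.1374, 0.0327]
tool_rot: [[-0.0, 0.085, -0.996], [0.0, -0.996, -0.085], [-1.0, -0.0, 0.0]]
ft_force: [-0.6, 0.5, 0.4]
grip_width: 0.0603
```

>>> carry_out(
  motion=[
    [[0,0,0,0,0,0,6],[0,0,1,0,0,0,6],[0,0,3,0,0,0,6],[0,0,5,0,0,0,6],[-2,0,8,0,0,0,6]],
  ],
)

```text
time_s: 3.22
position: [0.4559, -0.144, 0.0506]
tool_rot: [[-0.004, 0.087, -0.996], [0.002, -0.996, -0.087], [-1.0, -0.003, 0.003]]
ft_force: [0.3, 0.2, 0.9]
grip_width: 0.0597
```

>>> carry_out(
  motion=[
    [[-4,0,3,0,0,0,6],[-7,0,6,0,0,0,6],[-10,0,9,0,0,0,6],[-10,0,10,0,0,0,6],[-10,0,10,0,0,0,6]],
  ],
)

```text
time_s: 3.63
position: [0.3559, -0.1536, 0.1549]
tool_rot: [[0.003, 0.085, -0.996], [-0.003, -0.996, -0.085], [-1.0, 0.003, -0.003]]
ft_force: [0.6, 0.5, 1.3]
grip_width: 0.06
```

```bash
cat >>h.py <<'E'
def drive():
    d=grab("top");im=d["image"];hsv=cv2.cvtColor(im,cv2.COLOR_RGB2HSV)
    m=np.zeros(im.shape[:2],bool);m[182:252,289:362]=1
    g=((hsv[...,1]<90)&m).astype(np.uint8)
    g=cv2.morphologyEx(g,cv2.MORPH_CLOSE,np.ones((5,5)));g=cv2.morphologyEx(g,cv2.MORPH_OPEN,np.ones((5,5)))
    r=rect(d,g,.044);D=np.array(r[0])/1000
    print("drive",r[:3],"s,n",((D-O)@u).round(4),((D-O)@nn).round(4))
    return d,r[3]
E
python3 - <<'E'
from h import *
d,c=drive();im=d["image"].copy();cv2.drawContours(im,[c],-1,(0,255,0),1)
cv2.imwrite("pics/p5.png",cv2.resize(im[150:300,200:440],None,fx=3,fy=3)[...,::-1])
go(world(-.302-.055-.05,0),.1,5)
E
```

```text
drive ((572.8187866210938, -134.65762329101562), (94.8697509765625, 110.63843536376953), 10.928204536437988) s,n -0.3022 0.0235
t 3.68 pos [ 0.357  -0.1536  0.1538] F [0.6 0.7 0.1] w 0.0601 q [-41.   8. 102.   0.  69.  44.]
cm [  5.45  10.42 -24.03] rv [-1.573  0.    -0.003]
```

View pics/p5.png

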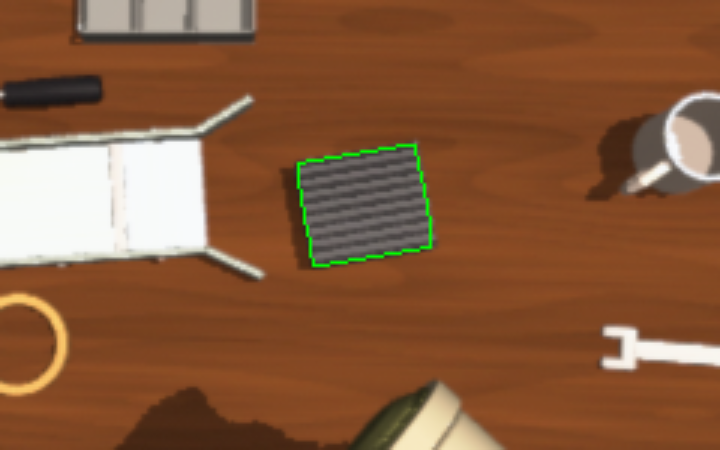

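The outline shows the drive still at heading about 101° and n≈+23.5 mm. The side push never touched it and no force showed, so I'm checking geometry against the side view I already have.

```bash
python3 - <<'E'
from h import *
d=grab("side");t=grab("top")
print("tip proj at shot",proj(d,[[.4872,-.1526,.036],[.4872,-.1526,.047]]), "seen ~(323.5,188.5)")
for p in[(323.5,188.5)]:
  for z in(.03,.04,.05,.06,.08):print(z,ray(d,p,z).round(3))
D=np.array([.5728,-.1347]);a=np.radians(101);e=np.array([np.cos(a),np.sin(a)]);f=np.array([-e[1],e[0]])
c=np.array([[*(D+i*.055*e+j*.048*f),z] for z in(.044,0) for i,j in((1,1),(1,-1),(-1,-1),(-1,1))])
pj=proj(d,c);print(pj.round(1).tolist())
im=d["image"].copy()
for x,y in pj:cv2.circle(im,(int(round(x)),int(round(y))),1,(0,255,0),-1)
A=im[140:260,230:370]
tp=t["image"].copy()
cv2.imwrite("pics/p6.png",cv2.resize(np.hstack([A]),None,fx=5,fy=5,interpolation=cv2.INTER_CUBIC)[...,::-1])
E
```

```text
tip proj at shot [[321.96828351 197.92347253]
 [322.16693916 194.75205125]] seen ~(323.5,188.5)
0.03 [[ 0.492 -0.213  0.03 ]]
0.04 [[ 0.49  -0.197  0.04 ]]
0.05 [[ 0.488 -0.182  0.05 ]]
0.06 [[ 0.486 -0.166  0.06 ]]
0.08 [[ 0.482 -0.135  0.08 ]]
[[308.6, 206.4], [274.3, 205.6], [276.0, 184.6], [308.3, 185.3], [308.0, 219.1], [274.3, 218.3], [276.0, 196.8], [307.8, 197.6]]
```

View pics/p6.png

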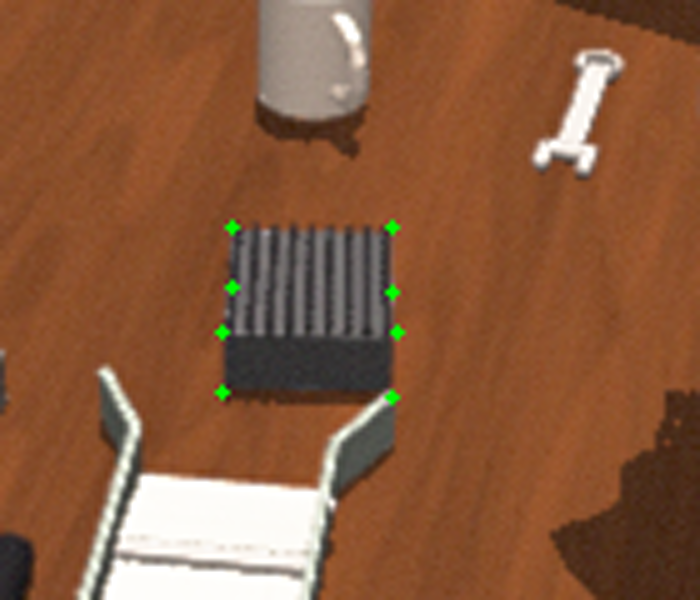

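Projected corners from the top-view pose fall on the drive in the side view, so its pose is right. The fingertips must be higher than I assumed, and I'll check them against the TCP.

```bash
python3 - <<'E'
from h import *
d=grab("side");s=env.observe();p=np.array(s["position"]);R=np.array(s["tool_rot"])
print(p)
im=d["image"].copy();k=4
q=proj(d,[p,p+.011*R[:,0],p+.03*R[:,1],p-.03*R[:,1],p-.05*R[:,0]]);print(q.round(1))
c=q[0].astype(int);x0,y0=c[0]-70,c[1]-90
A=cv2.resize(im[y0:y0+140,x0:x0+140],None,fx=k,fy=k,interpolation=cv2.INTER_CUBIC)
for a,col in zip(q,((0,255,0),(255,0,0),(255,255,0),(255,255,0),(0,0,255))):cv2.circle(A,tuple(((a-[x0,y0]+.5)*k).astype(int)),4,col,-1)
cv2.imwrite("pics/p7.png",A[...,::-1])
E
```

```text
[ 0.35795009 -0.15321623  0.15220355]
[[371.4 168.4]
 [370.9 171.9]
 [371.3 162.9]
 [371.4 174.1]
 [373.4 152.1]]
```

View pics/p7.png

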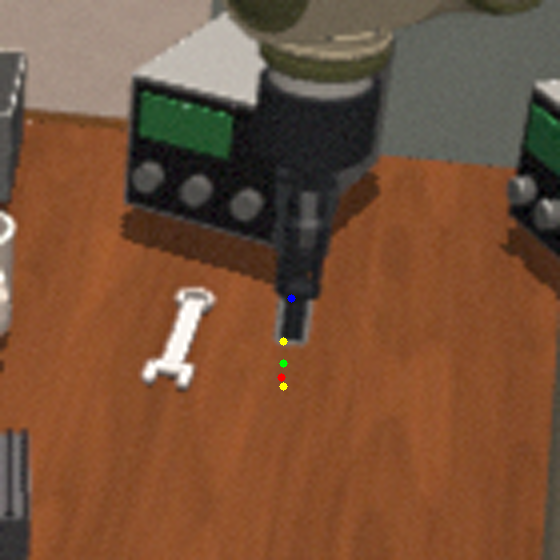

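The tip of the near finger appears about 10 px above where the stated TCP puts it. That makes the fingertips roughly 30 mm higher than assumed, so they passed over the drive. I'll go back lower and check the height by touch.

```bash
python3 -c "
from h import *
go((.485,-.150),.0,-79)"
```

```text
t 3.83 pos [ 0.358  -0.1532  0.1522] F [ 0.3  0.3 -0.4] w 0.0603 q [-41.   9. 102.   0.  69.  44.]
cm [ 15.21   0.79 -12.69] rv [-0.105  0.     0.001]
```

>>> carry_out(
  motion=[
    [[2,0.3,-3,-0.05,0,0,6],[4,0.6,-6,-0.1,0,0,6],[6,0.8,-9,-0.105,0,0,6],[8,0.8,-12,-0.105,0,0,6],[10,0.8,-12.7,-0.105,0,0,6]],
  ],
)

```text
time_s: 4.25
position: [0.4887, -0.1497, 0.0502]
tool_rot: [[0.001, 0.193, -0.981], [0.0, -0.981, -0.193], [-1.0, 0.0, -0.001]]
ft_force: [-0.4, 0.5, -0.6]
grip_width: 0.0599
```

>>> carry_out(
  motion=[
    [[1,0,0,0,0,0,6],[2,0,0,0,0,0,6],[3,0,0,0,0,0,6],[3,0,0,0,0,0,6],[3,0,0,0,0,0,6]],
  ],
)

```text
time_s: 4.67
position: [0.4848, -0.1497, 0.0217]
tool_rot: [[-0.002, 0.191, -0.982], [0.001, -0.982, -0.191], [-1.0, -0.002, 0.002]]
ft_force: [-0.3, -0.4, 0.3]
grip_width: 0.0598
```

```bash
python3 - <<'E'
from h import *
go((.485,-.150),.0,-79)
d=grab("side");s=env.observe();p=np.array(s["position"]);R=np.array(s["tool_rot"])
im=d["image"];k=5
n=p-.037*R[:,1]
q=proj(d,[n+a*R[:,0] for a in(.011,0,-.011,-.022,-.033,-.044)]);print(q.round(1))
x0,y0=240,130
A=cv2.resize(im[y0:y0+120,x0:x0+140],None,fx=k,fy=k,interpolation=cv2.INTER_CUBIC)
for a in q:cv2.circle(A,tuple(((a-[x0,y0]+.5)*k).astype(int)),2,(0,255,0),-1)
cv2.imwrite("pics/p8.png",A[...,::-1])
E
```

```text
t 4.67 pos [ 0.4848 -0.1497  0.0217] F [-0.3 -0.4  0.3] w 0.0598 q [-31.  30.  95.   0.  55.  48.]
cm [ 2.17  0.04 -0.01] rv [0.001 0.002 0.002]
[[322.5 212.9]
 [322.7 209.8]
 [322.9 206.6]
 [323.1 203.4]
 [323.3 200.1]
 [323.5 196.9]]
```

View pics/p8.png

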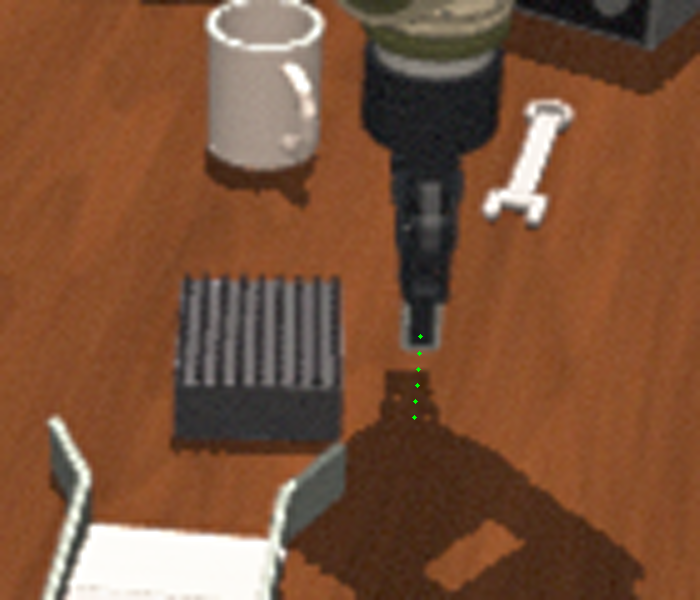

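The finger sits clear beside the drive. Its tip is at about pixel (324,199), some 36 mm above the reported TCP, and the drive is unmoved. I'll descend in stages, watching the force.

>>> carry_out(
  motion=[
    [[1,0,0,0,0,0,6],[2,0,0,0,0,0,6],[3,0,0,0,0,0,6],[3,0,0,0,0,0,6],[3,0,0,0,0,0,6]],
  ],
)

```text
time_s: 5.13
position: [0.485, -0.1502, -0.007]
tool_rot: [[-0.0, 0.191, -0.982], [0.0, -0.982, -0.191], [-1.0, -0.0, 0.0]]
ft_force: [-0.1, 0.3, 0.8]
grip_width: 0.0599
```

>>> carry_out(
  motion=[
    [[0.2,0,0,0,0,0,6],[0.4,0,0,0,0,0,6],[0.6,0,0,0,0,0,6],[0.7,0,0,0,0,0,6],[0.7,0,0,0,0,0,6]],
  ],
)

```text
time_s: 5.55
position: [0.4847, -0.1502, -0.0143]
tool_rot: [[-0.0, 0.191, -0.982], [0.0, -0.982, -0.191], [-1.0, -0.0, 0.0]]
ft_force: [0.3, -0.6, 0.1]
grip_width: 0.0603
```

```bash
python3 - <<'E'
from h import *
go((.51,-.145),-.02,-79)
d=grab("side");im=d["image"];k=5
x0,y0=240,150
A=cv2.resize(im[y0:y0+90,x0:x0+110],None,fx=k,fy=k,interpolation=cv2.INTER_CUBIC)
cv2.imwrite("pics/p9.png",A[...,::-1])
E
```

```text
t 5.55 pos [ 0.4847 -0.1502 -0.0143] F [ 0.3 -0.6  0.1] w 0.0603 q [-31.  33.  97.   0.  49.  48.]
cm [ 0.57 -0.03 -2.58] rv [-0.  0.  0.]
```

View pics/p9.png

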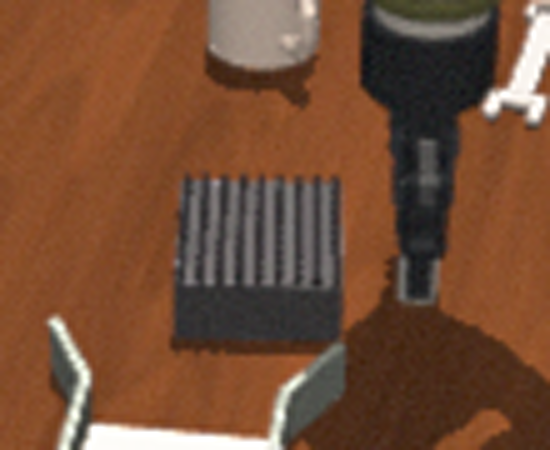

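Tip is now at about (323,210), roughly z 0.02 and beside the drive, so the working rule is tip = TCP + 34 mm. Now the side push.

>>> carry_out(
  motion=[
    [[0,0,-0.6,0,0,0,6],[0,0,-1.2,0,0,0,6],[0,0,-1.8,0,0,0,6],[0,0,-2.2,0,0,0,6],[0,0,-2.6,0,0,0,6]],
  ],
)

```text
time_s: 6.02
position: [0.511, -0.1451, -0.0143]
tool_rot: [[0.0, 0.191, -0.982], [-0.0, -0.982, -0.191], [-1.0, 0.0, -0.0]]
ft_force: [-0.3, -0.4, -0.3]
grip_width: 0.06
```

>>> carry_out(
  motion=[
    [[0,0,-0.3,0,0,0,6],[0,0,-0.6,0,0,0,6],[0,0,-0.9,0,0,0,6],[0,0,-1.2,0,0,0,6],[0,0,-1.5,0,0,0,6]],
  ],
)

```text
time_s: 6.43
position: [0.5247, -0.1423, -0.0143]
tool_rot: [[-0.001, 0.191, -0.982], [0.0, -0.982, -0.191], [-1.0, -0.001, 0.001]]
ft_force: [-4.5, -0.2, 1.6]
grip_width: 0.0598
```

```bash
python3 - <<'E'
from h import *
go(world(-.302,.059),-.0143,-85)
drive()
E
```

```text
t 6.43 pos [ 0.5247 -0.1423 -0.0143] F [-4.5 -0.2  1.6] w 0.0598 q [-28.  36.  91.  -0.  53.  51.]
cm [-0.01 -0.22 -1.35] rv [0.104 0.001 0.001]
drive ((559.9650268554688, -148.87689208984375), (148.70681762695312, 182.66650390625), 1.4860570430755615) s,n -0.3152 0.0375
```

>>> carry_out(
  motion=[
    [[0,0,-0.3,0.02,0,0,6],[0,-0.1,-0.6,0.04,0,0,6],[0,-0.1,-0.9,0.06,0,0,6],[0,-0.2,-1.1,0.08,0,0,6],[0,-0.2,-1.3,0.104,0,0,6]],
  ],
)

```text
time_s: 6.9
position: [0.5376, -0.1376, -0.0144]
tool_rot: [[-0.0, 0.086, -0.996], [0.0, -0.996, -0.086], [-1.0, -0.0, 0.0]]
ft_force: [-3.0, 1.1, 0.1]
grip_width: 0.0599
```

>>> carry_out(
  motion=[
    [[0,0,0,0,0,0,6],[0,0,0.5,0,0,0,6],[0,0,2,0,0,0,6],[0,0,5,0,0,0,6],[-2,0,8,0,0,0,6]],
  ],
)

```text
time_s: 7.32
position: [0.4559, -0.1444, 0.0037]
tool_rot: [[-0.003, 0.089, -0.996], [0.002, -0.996, -0.089], [-1.0, -0.002, 0.003]]
ft_force: [-0.8, -0.7, -0.1]
grip_width: 0.0597
```

>>> carry_out(
  motion=[
    [[-4,1,3,0,0,0,6],[-8,2,6,0,0,0,6],[-12,3,7,0,0,0,6],[-14,5,9,0,0,0,6],[-14,6,10,0,0,0,6]],
  ],
)

```text
time_s: 7.73
position: [0.3636, -0.2159, 0.1504]
tool_rot: [[0.007, 0.088, -0.996], [-0.007, -0.996, -0.088], [-1.0, 0.008, -0.006]]
ft_force: [1.0, -0.7, 0.6]
grip_width: 0.06
```

```bash
python3 - <<'E'
from h import *
drive()
go(world(-.302-.055-.05,0),.08,5)
E
```

```text
drive ((595.0706176757812, -134.0442657470703), (96.50301361083984, 110.98161315917969), 4.662022590637207) s,n -0.3035 0.0013
t 7.78 pos [ 0.3624 -0.2178  0.1496] F [ 2.3 -1.6  1.5] w 0.0599 q [-47.  12.  99.  -0.  69.  38.]
cm [  7.11   3.96 -24.01] rv [-1.572  0.003 -0.01 ]
```

The drive is lined up: n=1.3 mm and heading 94.7° against 95.0°. Next, round behind it.

>>> carry_out(
  motion=[
    [[0,1,-3,-0.12,0,0,6],[0,2,-6,-0.24,0,0,6],[0,3,-9,-0.36,0,0,6],[0,4,-12,-0.48,0,0,6],[0,4,-14,-0.6,0,0,6]],
  ],
)

```text
time_s: 8.2
position: [0.5088, -0.2425, 0.1455]
tool_rot: [[0.002, 0.639, -0.769], [-0.001, -0.769, -0.639], [-1.0, 0.002, -0.001]]
ft_force: [0.2, 0.4, -0.6]
grip_width: 0.0602
```

>>> carry_out(
  motion=[
    [[0,0,0,-0.12,0,0,6],[0,0,0,-0.24,0,0,6],[0,0,0,-0.36,0,0,6],[0,0,0,-0.48,0,0,6],[0,0,0,-0.6,0,0,6]],
  ],
)

```text
time_s: 8.62
position: [0.5065, -0.2413, 0.1457]
tool_rot: [[0.001, 0.962, -0.273], [-0.001, -0.273, -0.962], [-1.0, 0.001, 0.0]]
ft_force: [-0.8, 0.1, -0.2]
grip_width: 0.0601
```

```bash
python3 - <<'E'
from h import *
go(world(-.302-.055-.055,0.001),.10,5,12)
E
```

```text
t 8.62 pos [ 0.5065 -0.2413  0.1457] F [-0.8  0.1 -0.2] w 0.0601 q [-38.  26.  78.   0.  76. -22.]
cm [ 4.58  9.48 -2.61] rv [-0.363  0.208 -0.039]
```

>>> carry_out(
  motion=[
    [[0,2.4,-0.6,-0.09,0.05,-0.01,6],[1,4.8,-1.2,-0.18,0.1,-0.02,6],[2,7.2,-1.8,-0.27,0.155,-0.03,6],[3,9.4,-2.6,-0.363,0.208,-0.039,6],[3,9.4,-2.6,-0.363,0.208,-0.039,6]],
  ],
)

```text
time_s: 9.03
position: [0.6058, -0.243, 0.1115]
tool_rot: [[-0.02, 0.996, 0.083], [0.213, 0.086, -0.973], [-0.977, -0.002, -0.214]]
ft_force: [-1.1, -0.1, -0.5]
grip_width: 0.06
```

```bash
python3 - <<'E'
from h import *
go(world(-.302-.055-.045,0.001),-.007,5,12)
E
```

```text
t 9.03 pos [ 0.6058 -0.243   0.1115] F [-1.1 -0.1 -0.5] w 0.06 q [-36.  39.  59.   9.  90. -42.]
cm [11.82 -0.07  1.46] rv [-0.002 -0.006  0.001]
```

>>> carry_out(
  motion=[
    [[3,0,0.7,0,0,0,6],[6,0,1.4,0,0,0,6],[9,0,1.5,0,0,0,6],[11,0,1.5,0,0,0,6],[11.8,0,1.5,0,0,0,6]],
  ],
)

```text
time_s: 9.45
position: [0.6014, -0.2312, -0.0057]
tool_rot: [[-0.021, 0.997, 0.078], [0.21, 0.081, -0.974], [-0.977, -0.004, -0.211]]
ft_force: [-1.2, -0.1, 0.3]
grip_width: 0.0602
```

```bash
python3 - <<'E'
from h import *
go(world(-.302-.055-.01,0.001),-.007,5,12)
a=grab("top")["image"][160:280,250:400];b=grab("side")["image"][120:240,230:380]
cv2.imwrite("pics/p10.png",cv2.resize(np.hstack([a,b]),None,fx=2.6,fy=2.6,interpolation=cv2.INTER_CUBIC)[...,::-1])
E
```

```text
t 9.45 pos [ 0.6014 -0.2312 -0.0057] F [-1.2 -0.1  0.3] w 0.0602 q [-36.  45.  68.   9.  75. -43.]
cm [ 0.85  0.22 -3.28] rv [-0.007 -0.004  0.003]
```

View pics/p10.png

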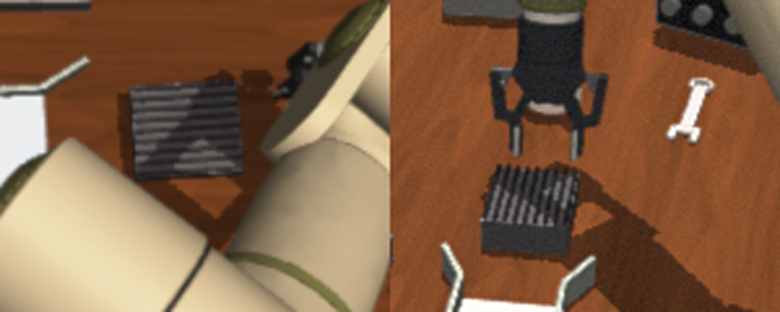

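The fingers straddle the centre of the drive's tail, with tips at about crop (515,158) and (576,160). The drive sits squarely facing the mouth. I'll advance to contact.

>>> carry_out(
  motion=[
    [[0.15,0.1,-0.6,-0.007,0,0,6],[0.25,0.2,-1.2,-0.007,0,0,6],[0.4,0.2,-1.8,-0.007,0,0,6],[0.5,0.2,-2.4,-0.007,0,0,6],[0.6,0.2,-2.9,-0.007,0,0,6]],
  ],
)

```text
time_s: 9.97
position: [0.6027, -0.202, -0.0018]
tool_rot: [[-0.017, 0.996, 0.087], [0.208, 0.089, -0.974], [-0.978, 0.002, -0.208]]
ft_force: [-1.0, 0.0, 0.1]
grip_width: 0.0602
```

>>> carry_out(
  motion=[
    [[0.08,0,-0.4,0,0,0,6],[0.17,0,-0.8,0,0,0,6],[0.25,0,-1.2,0,0,0,6],[0.34,0,-1.6,0,0,0,6],[0.42,0,-2,0,0,0,6]],
  ],
)

```text
time_s: 10.38
position: [0.601, -0.1828, -0.0023]
tool_rot: [[-0.017, 0.996, 0.086], [0.207, 0.088, -0.974], [-0.978, 0.002, -0.208]]
ft_force: [-0.1, -4.0, 1.6]
grip_width: 0.0601
```

```bash
cat >>h.py <<'E'
def sn():
    p=np.array(env.observe()["position"]);f=np.array(env.observe()["ft_force"])[:2]
    print("tcp s,n",((p[:2]-O)@u).round(4),((p[:2]-O)@nn).round(4),"Fs",(f@u).round(1),"Fn",(f@nn).round(1))
E
python3 - <<'E'
from h import *
sn();go(world(-.302,0.0),-.008,5,12)
E
```

```text
tcp s,n -0.3526 -0.0004 Fs -4.0 Fn 0.4
t 10.38 pos [ 0.601  -0.1828 -0.0023] F [-0.1 -4.   1.6] w 0.0601 q [-32.  43.  72.  10.  72. -41.]
cm [ 1.61 -0.04 -4.83] rv [ 0.001  0.    -0.001]
```

>>> carry_out(
  motion=[
    [[0.15,0,-0.48,0,0,0,6],[0.3,0,-0.95,0,0,0,6],[0.42,0,-1.45,0,0,0,6],[0.55,0,-1.95,0,0,0,6],[0.65,0,-2.45,0,0,0,6]],
  ],
)

```text
time_s: 10.8
position: [0.5989, -0.1575, -0.0034]
tool_rot: [[-0.016, 0.996, 0.086], [0.207, 0.088, -0.974], [-0.978, 0.002, -0.208]]
ft_force: [0.4, -5.2, 3.7]
grip_width: 0.0603
```

>>> carry_out(
  motion=[
    [[0.11,0,-0.49,0,0,0,6],[0.21,0,-0.98,0,0,0,6],[0.31,0,-1.47,0,0,0,6],[0.42,0,-1.96,0,0,0,6],[0.52,0,-2.45,0,0,0,6]],
  ],
)

```text
time_s: 11.22
position: [0.5967, -0.1324, -0.0034]
tool_rot: [[-0.016, 0.996, 0.086], [0.207, 0.088, -0.974], [-0.978, 0.002, -0.208]]
ft_force: [0.0, -4.6, 2.9]
grip_width: 0.0602
```

```bash
python3 - <<'E'
from h import *
sn();go(world(-.202,0.0),-.006,5,12)
a=grab("side")["image"][120:260,200:380]
cv2.imwrite("pics/p11.png",cv2.resize(a,None,fx=4,fy=4,interpolation=cv2.INTER_CUBIC)[...,::-1])
E
```

```text
tcp s,n -0.302 -0.0004 Fs -4.6 Fn 0.4
t 11.22 pos [ 0.5967 -0.1324 -0.0034] F [ 0.  -4.6  2.9] w 0.0602 q [-28.  42.  76.  11.  69. -38.]
cm [ 2.33 -0.04 -9.73] rv [ 0.001  0.    -0.002]
```

View pics/p11.png

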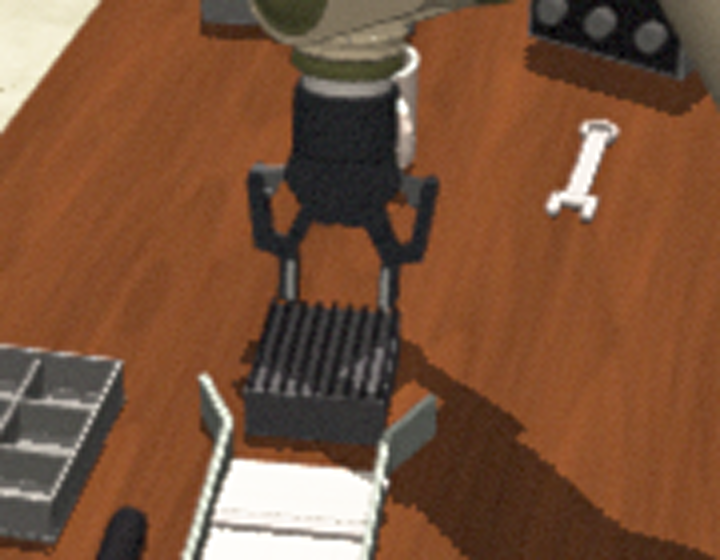

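The drive is entering the mouth centrally, with both fingers on its tail. On toward the ramp.

>>> carry_out(
  motion=[
    [[0.11,0,-0.49,0,0,0,6],[0.21,0,-0.98,0,0,0,6],[0.31,0,-1.47,0,0,0,6],[0.42,0,-1.96,0,0,0,6],[0.52,0,-2.45,0,0,0,6]],
  ],
)

```text
time_s: 11.68
position: [0.5943, -0.1074, -0.0035]
tool_rot: [[-0.017, 0.996, 0.086], [0.207, 0.088, -0.974], [-0.978, 0.001, -0.208]]
ft_force: [0.7, -4.1, 3.8]
grip_width: 0.0599
```

>>> carry_out(
  motion=[
    [[0.11,0,-0.49,0,0,0,6],[0.21,0,-0.98,0,0,0,6],[0.31,0,-1.47,0,0,0,6],[0.42,0,-1.96,0,0,0,6],[0.52,0,-2.45,0,0,0,6]],
  ],
)

```text
time_s: 12.1
position: [0.5921, -0.0827, -0.0035]
tool_rot: [[-0.017, 0.996, 0.086], [0.207, 0.088, -0.974], [-0.978, 0.001, -0.208]]
ft_force: [-0.2, -5.7, 2.5]
grip_width: 0.0602
```

>>> carry_out(
  motion=[
    [[0.1,0,-0.49,0,0,0,6],[0.2,0,-0.98,0,0,0,6],[0.31,0,-1.47,0,0,0,6],[0.42,0,-1.96,0,0,0,6],[0.52,0,-2.45,0,0,0,6]],
  ],
)

```text
time_s: 12.52
position: [0.5898, -0.0576, -0.0036]
tool_rot: [[-0.017, 0.996, 0.086], [0.207, 0.088, -0.974], [-0.978, 0.001, -0.208]]
ft_force: [0.3, -5.2, 0.7]
grip_width: 0.0604
```

```bash
python3 - <<'E'
from h import *
sn();go(world(-.202,0.0),-.006,5,12)
E
```

```text
tcp s,n -0.2269 -0.0001 Fs -5.2 Fn 0.1
t 12.52 pos [ 0.5898 -0.0576 -0.0036] F [ 0.3 -5.2  0.7] w 0.0604 q [-22.  40.  81.  12.  66. -33.]
cm [ 0.75 -0.01 -2.39] rv [ 0.001 -0.    -0.001]
```

>>> carry_out(
  motion=[
    [[0.1,0,-0.49,0,0,0,6],[0.2,0,-0.98,0,0,0,6],[0.31,0,-1.47,0,0,0,6],[0.42,0,-1.96,0,0,0,6],[0.52,0,-2.45,0,0,0,6]],
  ],
)

```text
time_s: 12.93
position: [0.5873, -0.0324, -0.0038]
tool_rot: [[-0.018, 0.996, 0.086], [0.208, 0.088, -0.974], [-0.978, 0.001, -0.209]]
ft_force: [0.2, -5.4, 1.2]
grip_width: 0.0601
```

>>> carry_out(
  motion=[
    [[0.1,0,-0.49,0,0,0,6],[0.2,0,-0.98,0,0,0,6],[0.31,0,-1.47,0,0,0,6],[0.42,0,-1.96,0,0,0,6],[0.52,0,-2.45,0,0,0,6]],
  ],
)

```text
time_s: 13.35
position: [0.5851, -0.007, -0.0038]
tool_rot: [[-0.018, 0.996, 0.086], [0.208, 0.088, -0.974], [-0.978, 0.0, -0.209]]
ft_force: [-0.2, -4.8, -0.5]
grip_width: 0.0599
```

```bash
python3 - <<'E'
from h import *
sn();go(world(-.122,0.0),-.004,5,12)
E
```

```text
tcp s,n -0.176 0.0002 Fs -4.7 Fn 0.6
t 13.35 pos [ 0.5851 -0.007  -0.0038] F [-0.2 -4.8 -0.5] w 0.0599 q [-18.  39.  83.  12.  64. -29.]
cm [ 1.15  0.02 -5.28] rv [ 0.001 -0.001 -0.   ]
```

>>> carry_out(
  motion=[
    [[0.1,0,-0.49,0,0,0,6],[0.2,0,-0.98,0,0,0,6],[0.31,0,-1.47,0,0,0,6],[0.42,0,-1.96,0,0,0,6],[0.52,0,-2.45,0,0,0,6]],
  ],
)

```text
time_s: 13.77
position: [0.5837, 0.0172, -0.003]
tool_rot: [[-0.016, 0.996, 0.087], [0.207, 0.088, -0.974], [-0.978, 0.002, -0.208]]
ft_force: [1.3, -8.2, 3.1]
grip_width: 0.0598
```

>>> carry_out(
  motion=[
    [[0.1,0,-0.49,0,0,0,6],[0.2,0,-0.98,0,0,0,6],[0.31,0,-1.47,0,0,0,6],[0.42,0,-1.96,0,0,0,6],[0.52,0,-2.45,0,0,0,6]],
  ],
)

```text
time_s: 14.18
position: [0.5811, 0.0428, -0.0031]
tool_rot: [[-0.017, 0.996, 0.086], [0.208, 0.088, -0.974], [-0.978, 0.002, -0.209]]
ft_force: [1.0, -4.9, 3.1]
grip_width: 0.06
```

```bash
python3 - <<'E'
from h import *
sn();go(world(-.1,0.0),-.004,5,12)
a=grab("side")["image"][150:300,200:380]
cv2.imwrite("pics/p12.png",cv2.resize(a,None,fx=4,fy=4,interpolation=cv2.INTER_CUBIC)[...,::-1])
E
```

```text
tcp s,n -0.1261 -0.0002 Fs -4.9 Fn -0.5
t 14.18 pos [ 0.5811  0.0428 -0.0031] F [ 1.  -4.9  3.1] w 0.06 q [-13.  38.  84.  13.  62. -25.]
cm [ 0.63 -0.02 -2.53] rv [ 0.001 -0.001 -0.001]
```

View pics/p12.png

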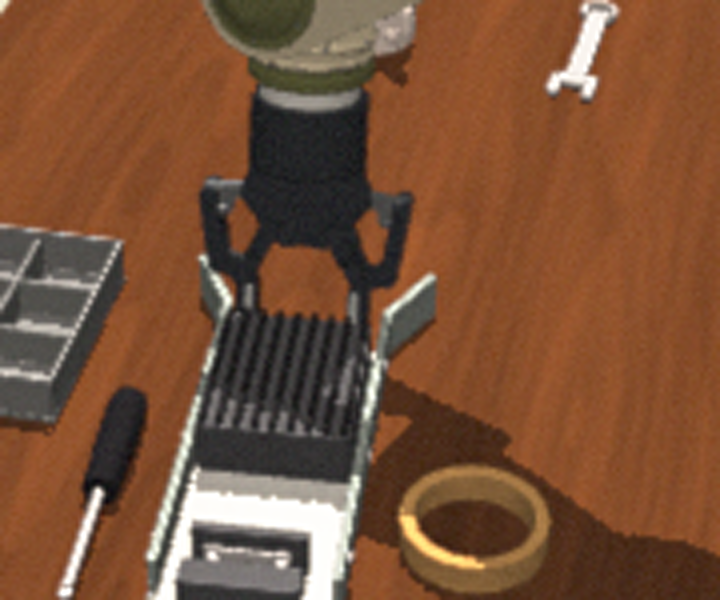

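The drive is between the rails and over the lip, nose towards the bumper (front at crop row ~470, bumper plate at ~530). Both fingers remain on its tail, clear of the rails.

>>> carry_out(
  motion=[
    [[0.1,0,-0.49,0,0,0,6],[0.2,0,-0.98,0,0,0,6],[0.31,0,-1.47,0,0,0,6],[0.42,0,-1.96,0,0,0,6],[0.52,0,-2.45,0,0,0,6]],
  ],
)

```text
time_s: 14.65
position: [0.5784, 0.068, -0.0037]
tool_rot: [[-0.018, 0.996, 0.086], [0.208, 0.088, -0.974], [-0.978, 0.0, -0.209]]
ft_force: [0.3, -3.0, -1.2]
grip_width: 0.0602
```

>>> carry_out(
  motion=[
    [[0.1,0,-0.45,0,0,0,6],[0.2,0,-0.9,0,0,0,6],[0.29,0,-1.35,0,0,0,6],[0.38,0,-1.8,0,0,0,6],[0.45,0,-2.15,0,0,0,6]],
  ],
)

```text
time_s: 15.07
position: [0.5766, 0.0899, -0.0034]
tool_rot: [[-0.018, 0.996, 0.086], [0.208, 0.088, -0.974], [-0.978, 0.001, -0.209]]
ft_force: [-0.3, -1.8, -1.5]
grip_width: 0.0599
```

>>> carry_out(
  motion=[
    [[0.05,0,-0.25,0,0,0,6],[0.1,0,-0.5,0,0,0,6],[0.15,0,-0.7,0,0,0,6],[0.19,0,-0.9,0,0,0,6],[0.23,0,-1.1,0,0,0,6]],
  ],
)

```text
time_s: 15.48
position: [0.5757, 0.1005, -0.0033]
tool_rot: [[-0.018, 0.996, 0.086], [0.208, 0.088, -0.974], [-0.978, 0.001, -0.209]]
ft_force: [-0.1, -3.2, -1.6]
grip_width: 0.0601
```

```bash
python3 - <<'E'
from h import *
sn();go(world(-.055,0.0),-.004,5,12)
E
```

```text
tcp s,n -0.0681 0.0001 Fs -3.2 Fn 0.4
t 15.48 pos [ 0.5757  0.1005 -0.0033] F [-0.1 -3.2 -1.6] w 0.0601 q [ -8.  38.  85.  14.  61. -20.]
cm [ 0.34  0.01 -1.27] rv [ 0.001 -0.001 -0.001]
```

>>> carry_out(
  motion=[
    [[0.03,0,-0.15,0,0,0,6],[0.06,0,-0.3,0,0,0,6],[0.09,0,-0.45,0,0,0,6],[0.12,0,-0.55,0,0,0,6],[0.12,0,-0.6,0,0,0,6]],
  ],
)

```text
time_s: 15.9
position: [0.5751, 0.1067, -0.0033]
tool_rot: [[-0.018, 0.996, 0.086], [0.208, 0.088, -0.974], [-0.978, 0.001, -0.209]]
ft_force: [0.7, -2.2, -2.0]
grip_width: 0.0599
```

>>> carry_out(
  motion=[
    [[0.02,0,-0.06,0,0,0,6],[0.03,0,-0.12,0,0,0,6],[0.04,0,-0.18,0,0,0,6],[0.05,0,-0.2,0,0,0,6],[0.05,0,-0.2,0,0,0,6]],
  ],
)

```text
time_s: 16.32
position: [0.575, 0.1086, -0.0033]
tool_rot: [[-0.018, 0.996, 0.086], [0.208, 0.088, -0.974], [-0.978, 0.001, -0.209]]
ft_force: [0.7, -1.8, -1.1]
grip_width: 0.06
```

>>> carry_out(
  motion=[
    [[0.02,0,-0.06,0,0,0,6],[0.03,0,-0.12,0,0,0,6],[0.04,0,-0.18,0,0,0,6],[0.05,0,-0.2,0,0,0,6],[0.05,0,-0.2,0,0,0,6]],
  ],
)

```text
time_s: 16.73
position: [0.5749, 0.1107, -0.0033]
tool_rot: [[-0.017, 0.996, 0.086], [0.208, 0.088, -0.974], [-0.978, 0.001, -0.209]]
ft_force: [1.0, -2.5, 0.4]
grip_width: 0.0601
```

>>> carry_out(
  motion=[
    [[0.01,0,-0.03,0,0,0,6],[0.02,0,-0.06,0,0,0,6],[0.02,0,-0.09,0,0,0,6],[0.02,0,-0.1,0,0,0,6],[0.02,0,-0.1,0,0,0,6]],
  ],
)

```text
time_s: 17.15
position: [0.5748, 0.1117, -0.0034]
tool_rot: [[-0.018, 0.996, 0.086], [0.208, 0.088, -0.974], [-0.978, 0.001, -0.209]]
ft_force: [-0.8, -3.4, -0.4]
grip_width: 0.0601
```

>>> carry_out(
  motion=[
    [[0.01,0,-0.03,0,0,0,6],[0.02,0,-0.06,0,0,0,6],[0.02,0,-0.09,0,0,0,6],[0.02,0,-0.1,0,0,0,6],[0.02,0,-0.1,0,0,0,6]],
  ],
)

```text
time_s: 17.57
position: [0.5747, 0.1127, -0.0034]
tool_rot: [[-0.018, 0.996, 0.086], [0.208, 0.088, -0.974], [-0.978, 0.001, -0.209]]
ft_force: [1.0, -3.0, 0.6]
grip_width: 0.0601
```

```bash
python3 -c "
from h import *
sn()"
```

```text
tcp s,n -0.0559 0.0001 Fs -3.0 Fn -0.7
```

>>> carry_out(
  motion=[
    [[0.01,0,-0.03,0,0,0,6],[0.02,0,-0.06,0,0,0,6],[0.02,0,-0.09,0,0,0,6],[0.02,0,-0.1,0,0,0,6],[0.02,0,-0.1,0,0,0,6]],
  ],
)

```text
time_s: 17.98
position: [0.5746, 0.1137, -0.0034]
tool_rot: [[-0.018, 0.996, 0.086], [0.208, 0.088, -0.974], [-0.978, 0.001, -0.209]]
ft_force: [0.1, -3.4, 0.8]
grip_width: 0.0599
```

>>> carry_out(
  motion=[
    [[0.01,0,-0.03,0,0,0,6],[0.02,0,-0.06,0,0,0,6],[0.02,0,-0.09,0,0,0,6],[0.02,0,-0.1,0,0,0,6],[0.02,0,-0.1,0,0,0,6]],
  ],
)

```text
time_s: 18.4
position: [0.5744, 0.1148, -0.0034]
tool_rot: [[-0.018, 0.996, 0.086], [0.208, 0.088, -0.974], [-0.978, 0.001, -0.209]]
ft_force: [-0.0, -4.6, 0.2]
grip_width: 0.0599
```

>>> carry_out(
  motion=[
    [[0.01,0,-0.02,0,0,0,6],[0.01,0,-0.04,0,0,0,6],[0.01,0,-0.06,0,0,0,6],[0.01,0,-0.06,0,0,0,6],[0.01,0,-0.06,0,0,0,6]],
  ],
)

```text
time_s: 18.82
position: [0.5744, 0.1154, -0.0034]
tool_rot: [[-0.018, 0.996, 0.086], [0.208, 0.088, -0.974], [-0.978, 0.001, -0.209]]
ft_force: [1.4, -3.2, -0.1]
grip_width: 0.0602
```

>>> carry_out(
  motion=[
    [[0.01,0,-0.03,0,0,0,6],[0.02,0,-0.06,0,0,0,6],[0.02,0,-0.08,0,0,0,6],[0.02,0,-0.08,0,0,0,6],[0.02,0,-0.08,0,0,0,6]],
  ],
)

```text
time_s: 19.23
position: [0.5743, 0.1162, -0.0034]
tool_rot: [[-0.018, 0.996, 0.086], [0.208, 0.088, -0.974], [-0.978, 0.001, -0.209]]
ft_force: [0.3, -3.6, 0.2]
grip_width: 0.0599
```

>>> carry_out(
  motion=[
    [[0.01,0,-0.03,0,0,0,6],[0.02,0,-0.06,0,0,0,6],[0.02,0,-0.08,0,0,0,6],[0.02,0,-0.08,0,0,0,6],[0.02,0,-0.08,0,0,0,6]],
  ],
)

```text
time_s: 19.65
position: [0.5743, 0.1169, -0.0034]
tool_rot: [[-0.018, 0.996, 0.086], [0.208, 0.088, -0.974], [-0.978, 0.001, -0.209]]
ft_force: [0.2, -3.8, 1.4]
grip_width: 0.0601
```

>>> carry_out(
  motion=[
    [[0.01,0,-0.03,0,0,0,6],[0.02,0,-0.06,0,0,0,6],[0.02,0,-0.09,0,0,0,6],[0.02,0,-0.1,0,0,0,6],[0.02,0,-0.1,0,0,0,6]],
  ],
)

```text
time_s: 20.07
position: [0.5744, 0.1174, -0.0034]
tool_rot: [[-0.017, 0.996, 0.086], [0.207, 0.088, -0.974], [-0.978, 0.001, -0.208]]
ft_force: [0.3, -7.0, 0.0]
grip_width: 0.06
```

>>> carry_out(
  motion=[
    [[0.01,0,-0.02,0,0,0,6],[0.01,0,-0.04,0,0,0,6],[0.01,0,-0.05,0,0,0,6],[0.01,0,-0.05,0,0,0,6]],
  ],
)

```text
time_s: 20.4
position: [0.5744, 0.1176, -0.0034]
tool_rot: [[-0.017, 0.996, 0.087], [0.207, 0.088, -0.974], [-0.978, 0.001, -0.207]]
ft_force: [1.5, -8.7, -0.1]
grip_width: 0.0598
```

>>> carry_out(
  motion=[
    [[0.01,0,-0.03,0,0,0,6],[0.01,0,-0.05,0,0,0,6],[0.01,0,-0.06,0,0,0,6],[0.01,0,-0.06,0,0,0,6]],
  ],
)

```text
time_s: 20.73
position: [0.5744, 0.1178, -0.0033]
tool_rot: [[-0.017, 0.996, 0.087], [0.206, 0.088, -0.975], [-0.978, 0.001, -0.207]]
ft_force: [-0.6, -10.6, 0.6]
grip_width: 0.0601
```

>>> carry_out(
  motion=[
    [[0,0,-0.02,0,0,0,6],[0,0,-0.02,0,0,0,6],[0,0,-0.02,0,0,0,6],[0,0,-0.02,0,0,0,6],[0,0,-0.02,0,0,0,6]],
  ],
)

```text
time_s: 21.15
position: [0.5744, 0.1179, -0.0034]
tool_rot: [[-0.017, 0.996, 0.087], [0.206, 0.088, -0.975], [-0.978, 0.001, -0.207]]
ft_force: [0.6, -10.7, -0.0]
grip_width: 0.0598
```

>>> carry_out(
  motion=[
    [[0,0,0,0,0,0,6],[0,0,0,0,0,0,6],[0,0,0,0,0,0,6],[0,0,0,0,0,0,6],[0,0,0,0,0,0,6]],
  ],
)

```text
time_s: 21.57
position: [0.5744, 0.1179, -0.0033]
tool_rot: [[-0.017, 0.996, 0.087], [0.206, 0.088, -0.975], [-0.978, 0.001, -0.207]]
ft_force: [0.4, -10.9, 0.4]
grip_width: 0.0599
```

>>> carry_out(
  motion=[
    [[0,0,0,0,0,0,6],[0,0,0,0,0,0,6],[0,0,0,0,0,0,6],[0,0,0,0,0,0,6],[0,0,0,0,0,0,6]],
  ],
)

```text
time_s: 21.98
position: [0.5744, 0.1179, -0.0033]
tool_rot: [[-0.017, 0.996, 0.087], [0.206, 0.088, -0.975], [-0.978, 0.001, -0.207]]
ft_force: [1.3, -10.5, 0.0]
grip_width: 0.0601
```

>>> carry_out(
  motion=[
    [[0,0,0,0,0,0,6],[0,0,0,0,0,0,6],[0,0,0,0,0,0,6],[0,0,0,0,0,0,6],[0,0,0,0,0,0,6]],
  ],
)

```text
time_s: 22.4
position: [0.5744, 0.1179, -0.0034]
tool_rot: [[-0.017, 0.996, 0.087], [0.206, 0.088, -0.975], [-0.978, 0.001, -0.207]]
ft_force: [1.3, -10.2, 0.2]
grip_width: 0.0602
```

```bash
python3 -c "
from h import *
sn()"
```

```text
tcp s,n -0.0507 -0.0001 Fs -10.2 Fn -0.4
```

>>> carry_out(
  motion=[
    [[0,0,0.05,0,0,0,6],[-0.02,0,0.1,0,0,0,6],[-0.04,0,0.2,0,0,0,6],[-0.1,0,0.5,0,0,0,6],[-0.4,0,1.5,0,0,0,6]],
  ],
)

```text
time_s: 22.82
position: [0.5748, 0.1049, -0.0026]
tool_rot: [[-0.019, 0.996, 0.088], [0.209, 0.09, -0.974], [-0.978, -0.0, -0.21]]
ft_force: [-0.3, -0.2, -0.8]
grip_width: 0.0599
```

>>> carry_out(
  motion=[
    [[-0.6,0,2,0,0,0,6],[-2,0,4,0,0,0,6],[-5,0,6,0,0,0,6],[-9,0,7,0,0,0,6],[-12,0,8,0,0,0,6]],
  ],
)

```text
time_s: 23.23
position: [0.5846, -0.0009, 0.1003]
tool_rot: [[-0.017, 0.996, 0.086], [0.208, 0.087, -0.974], [-0.978, 0.002, -0.209]]
ft_force: [0.2, 0.1, -0.1]
grip_width: 0.0603
```

>>> carry_out(
  motion=[
    [[0,-3,3,0,0,0,6],[0,-6,6,0,0,0,6],[0,-9,9,0,0,0,6],[0,-12,12,0,0,0,6],[0,-14,14,0,0,0,6]],
  ],
)

```text
time_s: 23.65
position: [0.4549, -0.1496, 0.0686]
tool_rot: [[-0.018, 0.996, 0.085], [0.209, 0.087, -0.974], [-0.978, 0.001, -0.21]]
ft_force: [0.9, -0.0, -0.3]
grip_width: 0.0599
```

```bash
python3 - <<'E'
from h import *
go((.4,-.2),.2,5,12)
d=grab("top");im=d["image"];hsv=cv2.cvtColor(im,cv2.COLOR_RGB2HSV)
m=np.zeros(im.shape[:2],bool);m[185:250,184:262]=1
g=((hsv[...,2]<120)&(hsv[...,1]<90)&m).astype(np.uint8);g=cv2.morphologyEx(g,cv2.MORPH_CLOSE,np.ones((5,5)));g=cv2.morphologyEx(g,cv2.MORPH_OPEN,np.ones((7,7)))
r=rect(d,g,.052);D=np.array(r[0])/1000;print(r[:3],"s,n",((D-O)@u).round(4),((D-O)@nn).round(4))
im=im.copy();cv2.drawContours(im,[r[3]],-1,(0,255,0),1)
b=grab("side")["image"][200:340,210:350]
A=im[160:300,125:285]
cv2.imwrite("pics/p13.png",cv2.resize(np.hstack([A,b]),None,fx=2.6,fy=2.6,interpolation=cv2.INTER_CUBIC)[...,::-1])
E
```

```text
t 23.65 pos [ 0.4549 -0.1496  0.0686] F [ 0.9 -0.  -0.3] w 0.0599 q [-38.  26.  93.   9.  69. -47.]
cm [-13.81  -5.9    1.69] rv [ 0.    -0.002 -0.001]
((562.7816162109375, 171.5609130859375), (108.14132690429688, 110.5220718383789), 3.1687426567077637) s,n 0.0038 0.0068
```

View pics/p13.png

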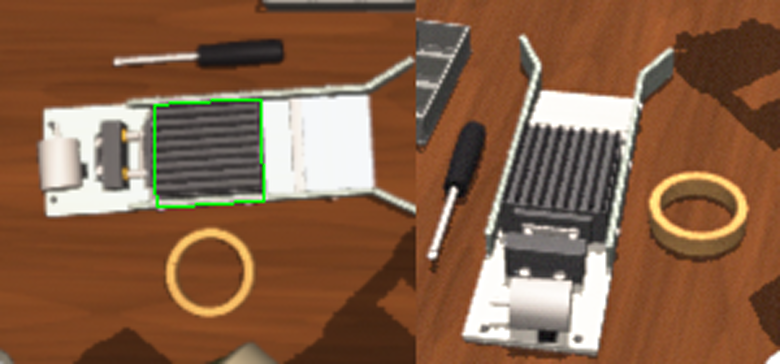

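The drive lies in the bed with its tail clear of the lip, its end edges parallel to the cradle end and its nose on the bumper plate. The arm is clear and the tape, screwdriver and motor are undisturbed. I'm handing in.

```bash
python3 -c "
from rig import env
print(env.close_job())"
```

```text
the job is handed in; nothing more can be done
None
```

I lined the drive up with the cradle mouth and pushed it by its tail, with two fingertips, up the ramp and over the lip onto the sprung bumper. I pressed it there at 10.2–10.9 N (as read at the end of each move) for about 1.7 s, then drew back and handed in at about 24 s.

**Last checks:**
- **Position:** the drive measured 110.5 mm long, with its nose about 59 mm along from the cradle origin. The bumper face was first measured at about 57 mm, so the two agree to within 2 mm.
- **Flat and square:** judged by eye from the last pictures. The drive looks flat in the bed behind the lip, with its ends parallel to the cradle end and its nose against the bumper.
- **Surroundings:** the tape, screwdriver and motor look unmoved, and the arm touches nothing.

**What failed or disagreed:**
- **First side push missed:** the fingertips passed over the drive without touching it. At a 6 cm opening they sat about 34 mm behind the reported TCP, not 11 mm ahead as stated. I measured the offset in the side view and corrected for it.
- **Last width and turn readings unusable:** the last mask read 108 mm wide instead of 96, probably because of shadow at the rail, so its sideways offset (7 mm) and its turn could not be relied on.
- **Pictures:** I viewed 13 against the budget of 10, one more than the one or two extra allowed.

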